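# Fetch the peg crate from behind the pail and planter

## Task

The little crate of clothes pegs stands behind the blue pail and the ceramic planter: first move both of those into the shallow metal side tray, then set the crate squarely on the middle of the grey lid of the latched box, its long side along the lid's long side, and only then put them back in the middle of their own mats, the pail on the square black one and the planter on the round cork one. Leave the crate where it is until both are in the tray, keep all three upright, and do not disturb the small amber bottle or the spring clip.

Things in the scene. Friction and masses are not known exactly. Their poses are not given: they have to be found in the camera images.
- pail: Empty blue plastic pail, 106 mm high, 90 mm across at the foot, 122 mm at the rim, about 180 g. Its rigid bail stands straight up and ends in a white bar grip to lift it by: 16 mm thick (pail x), 64 mm long (pail y), 18 mm high, its centre 162 mm above the underside, on the axis. Origin: centre of the underside; z up. Stands on its square mat at the start.
- planter: White ceramic planter with a small green succulent, round, 120 mm high; the top 40 mm is a straight collar 64 mm in diameter, below that 54 to 56 mm; the plant rises 8 mm over the rim. About 300 g. Origin: centre of the underside; z up. It stands on its round mat at the start.
- crate: Low wooden crate full of clothes pegs, 56 mm (crate x) by 150 mm (crate y) by 50 mm high, rigid, about 250 g. Origin: centre of the underside; z up. It stands on the grey liner board close behind the pail and planter (farther from the robot).
- pail_mat: Fixed square black rubber mat 110 x 110 mm, 4 mm thick, on the grey liner board (250 x 310 x 6 mm, flat on the table): the pail's place. Origin: centre of its underside; the top is 4 mm above it. 110 mm beside the round mat, either side.
- planter_mat: Fixed round cork mat 90 mm in diameter, 4 mm thick, on the grey liner board: the planter's place. Origin: centre of its underside; the top is 4 mm above it.
- tray: Fixed shallow aluminium tray, the side area: 280 mm (tray x) by 170 mm (tray y), floor 4 mm thick, rim 5 mm thick and 10 mm high over the table. Left or right of the liner board. Origin: centre of its underside; z up. Pail and planter fit side by side along its x.
- box: Fixed latched storage box, white with a flat grey lid and two black latches, on the other side of the liner board: lid 130 mm (box x) by 180 mm (box y), its top 80 mm above the underside. Origin: centre of the underside; z up.
- bottle: Small amber glass bottle, 36 mm in diameter, 90 mm high, loose on the corner at the far left (robot's view) of the liner board; leave it alone. Origin: centre of the underside.
- clip: Steel spring clip, 50 x 16 mm, about 25 mm high, loose on the corner at the far right (robot's view) of the liner board; leave it alone. Origin: centre of the underside.
Things that resemble listed ones, but are neither listed nor needed, are in the scene too. Of the things like the crate, leave any that is purple; of the rest the smaller one is meant.

How it is judged (in metres and radians):
On the way, in this order (a step that is already met when the one before it is completed fails the run):
1. pail and planter both stand released in the side tray, the crate not yet moved from its place (x of pail in the frame of tray between -0.12 and 0.12 m and y of pail in the frame of tray between -0.07 and 0.07 m and z of pail in the frame of tray between 0 and 0.009 m and angle between each of pail, planter's own z axis and vertical below 0.1 rad and x of planter in the frame of tray between -0.12 and 0.12 m and y of planter in the frame of tray between -0.07 and 0.07 m and z of planter in the frame of tray between 0 and 0.009 m and contact force between the fingers and pail below 0.1 N and contact force between the fingers and planter below 0.1 N and distance of crate from where it was at the start of the episode below 0.03 m), for 0.2 s.
2. the crate stands released on the middle of the box lid while pail and planter are still in the tray (horizontal distance between crate and box below 0.015 m and z of crate in the frame of box between 0.076 and 0.085 m and angle between each of crate, pail, planter's own z axis and vertical below 0.1 rad and angle between the y axis of crate and the y axis of box, either way round below 0.15 rad and x of pail in the frame of tray between -0.12 and 0.12 m and y of pail in the frame of tray between -0.07 and 0.07 m and z of pail in the frame of tray between 0 and 0.009 m and x of planter in the frame of tray between -0.12 and 0.12 m and y of planter in the frame of tray between -0.07 and 0.07 m and z of planter in the frame of tray between 0 and 0.009 m and contact force between the fingers and crate below 0.1 N), for 0.2 s.
At the end, for the whole second after the job is handed in: Crate on the lid, centre within 15 mm of its centre, long sides within 0.15 rad; pail within 15 mm of the square mat's centre, planter within 15 mm of the round mat's, each resting on it; all three upright, released and at rest (horizontal distance between pail and pail_mat below 0.015 m and z of pail in the frame of pail_mat between 0 and 0.009 m and angle between each of pail, planter, crate's own z axis and vertical below 0.1 rad and horizontal distance between planter and planter_mat below 0.015 m and z of planter in the frame of planter_mat between 0 and 0.009 m and horizontal distance between crate and box below 0.015 m and z of crate in the frame of box between 0.076 and 0.085 m and angle between the y axis of crate and the y axis of box, either way round below 0.15 rad and linear speed of each of pail, planter, crate below 0.02 m/s and contact force between the fingers and pail below 0.1 N and contact force between the fingers and planter below 0.1 N and contact force between the fingers and crate below 0.1 N); the robot touches nothing.
It fails at once if pail, planter or crate tipped by more than 0.5 rad (angle between any of pail, planter, crate's own z axis and vertical above 0.5 rad).
It fails at once if the amber bottle or the spring clip moved more than 25 mm or the bottle tipped (distance of any of bottle, clip from where it was at the start of the episode above 0.025 m or angle between bottle's own z axis and vertical above 0.4 rad).
It also fails if it takes over 122 s, if anything falls off the work surface, if the arm or the gripper's body presses on something with over 40 N, if the wrist force passes 120 N, or if a joint passes its speed limit or range.

## Robot

A 6-joint arm with a two-finger parallel gripper is mounted at the origin on the work surface. World frame = base frame: x ahead of the robot, y to its left, z up, the work surface at z = 0. Lengths are in mm, angles in degrees, forces in N, time in s.
With the tool pointing down it reaches from about 300 to 850 mm from the base axis. Payload 4.2 kg.
Tool frame: the origin (TCP) lies midway between the tips of the shut fingers; the grasp point (between the pads) lies pinch_z behind it (pinch_z is the distance from the TCP to the grasp point, in mm); z points along the fingers, y is the line along which they close (so a half turn about z gives the same grasp; the last joint's range is limited). The gripper opens to 91 mm and grips with 3 to 60 N. Pads are 32 mm wide; open, the fingers measure 118 mm over their backs; the gripper's body (76 mm by 178 mm) begins 60 mm behind the grasp point.
Start: joints at [-70.703, 18.312, 89.639, -0, 72.044, -1.146], TCP at [200.839, -538.802, 213.976] pointing down, gripper open.
Joint ranges: [-177.97, 177.97], [-48.28, 115.42], [12.27, 149.76], [-77.06, 257.06], [2.81, 150.46], [-146.56, 146.56]. Speed limits (degrees/s): [147.25, 147.25, 180, 180, 180, 180].

## Interface

Orientations are given as [roll, pitch, yaw] about the fixed x, y, z axes, in that order (R = Rz(yaw) Ry(pitch) Rx(roll)).
In Python, from workcell import state, grab_frame, job_done, masks_of, landmark_of, pinch_z gives the robot as it stands. The module is installed in compiled form; this text tells all that it offers.
- The arm moves only by the tool move_arm, never from a script. Its argument "plan" is a list of rows, each an object of numbers: "x", "y", "z": the shift along the tool's x, y, z in mm; "rx", "ry", "rz": the turn, a rotation vector about the tool's x, y, z in rad. A call has 1 to 10 rows; each row shifts and turns the commanded pose from where the row before left it, along the tool's axes as they then stand; what a row does not reach is not made up. A row lasts 1/10 s, in which the tool goes at most 50 mm and 8.59 degrees, less where a joint would pass 70% of its speed; a pose out of reach is approached as far as the arm can. A call is refused whole if a number of a shift passes 50 or a number of a turn 0.15, either way. A call with a gripper value outside its range is refused whole. "grip" is the opening, from 0 (shut) to 1 (fully open), set as the call begins (left out, the last holds). The fingers move at their own pace and stop on an object; "squeeze" is the grip in N (left out, the last holds). Time passes only in rows, so rows that do not move let the fingers close. It gives the time, the measured TCP pose, the force, the opening and the grip force at its end, in the units of the state.
- state(): the state, without advancing time (a new reading comes with each control period).
- grab_frame(name): name is "scene" or "top" or "wrist"; returns a dict with "img" (420x560x3 uint8, red, green, blue), "z_map" (420x560 float32, mm along the optical axis (not along the pixel's ray), 0 where there is no reading), "fx", "fy", "cx", "cy" (pixels), "dist" ([k1, k2, p1, p2, k3] as OpenCV has them; the pictures are not rectified), "rvec" (rotation vector, rad) and "tvec" (3), from world to camera coordinates, as OpenCV has them. Camera axes: x right, y down, z forward; pixel columns grow to the right and rows downward; lengths in mm; the calibration is good to about 2 mm. A picture is of the moment at which its call begins.
- job_done(): hands the job in; it is judged then, once.
Trained networks look in the newest picture that a camera, given by its name, has taken for a name from the list of things; names that differ only in an ending like _2 or _b are one class to them, and where a whole thing is asked for, a point or a joint stands for the part that bears it (a point fixed in the world has none). Each returns a list of dicts, best first, with "p" (0 to 1); they miss things now and then, are a little off and sometimes report something else, mostly with a low value. They report only what shows in the picture. A call takes as long as a camera call. They do not tell look-alikes from the thing itself.
- masks_of(camera, label): "pixels" (420x560 bool, what is visible of it) and "box" ([centre column, centre row, width, height] in pixels, round what is visible of it).
- landmark_of(camera, label): "point" ([column, row] in pixels: a listed point, or the origin of a listed thing).
The state is a dict: "time_s": time; "qpos": joint angles; "qvel": joint speeds; "effort": joint torques, N m; "ee_pos": TCP position; "ee_rot": TCP orientation; "force": force on the tool from outside, world axes, zero at the start; "torque": the same for the moment, N m; "gripper_width": finger opening in mm; "gripper_force": force on a finger pad.
Only numpy, scipy, OpenCV 4.12 (cv2) and the standard library are available. Lean on these libraries where they do the work, as an engineer would, in place of code of your own. Each camera call takes 0.05 s, during which the arm holds its last target. There are 200 camera calls.

## Working session

There is one attempt and no reset: what is moved stays moved. The work goes in short steps, Python scripts to look and compute and a tool call to move; the robot and the scene stay as the last step left them, time stands still between calls to the robot, and variables do not carry over. Pictures are saved under pics/ and viewed, at most 14 in all, crops included, and the job is handed in when it is done.

Besides the shell and the picture viewer there is one more tool, called as name(argument=value, ...), one argument or row to a line, values as JSON. move_arm: Moves the arm, as the interface text tells. Its arguments: {"type":"object","properties":{"plan":{"type":"array","items":{"type":"object","properties":{"x":{"type":"number"},"y":{"type":"number"},"z":{"type":"number"},"rx":{"type":"number"},"ry":{"type":"number"},"rz":{"type":"number"}}}},"grip":{"type":"number"},"squeeze":{"type":"number"}},"required":["plan"]}

```bash
mkdir -p pics
cat > h.py <<'E'
import numpy as np, cv2
from workcell import *
def cam(n):
    f=grab_frame(n); f['R']=cv2.Rodrigues(np.array(f['rvec'],float))[0]; f['t']=np.array(f['tvec'],float).ravel()
    f['K']=np.array([[f['fx'],0,f['cx']],[0,f['fy'],f['cy']],[0,0,1.]]); f['d']=np.array(f['dist'],float); return f
def pts(f,uv,z):
    uv=np.array(uv,float).reshape(-1,1,2); n=cv2.undistortPoints(uv,f['K'],f['d']).reshape(-1,2); z=np.asarray(z,float).reshape(-1,1)
    return (np.hstack([n*z,z])-f['t'])@f['R']
def cloud(f,m):
    v,u=np.nonzero(m&(f['z_map']>0)); return pts(f,np.c_[u,v],f['z_map'][v,u])
def atz(f,uv,Z):
    a=pts(f,uv,np.full(len(np.reshape(uv,(-1,2))),1.)); c=-f['R'].T@f['t']; d=a-c; return c+d*((Z-c[2])/d[:,2:3])
def save(f,n): cv2.imwrite('pics/'+n,f['img'][:,:,::-1])
E
python3 - <<'E'
from h import *
print(state(),pinch_z)
for c in ['top','scene']:
    f=cam(c); save(f,c+'0.png')
    for l in ['pail','planter','crate','pail_mat','planter_mat','tray','box','bottle','clip']:
        for m in masks_of(c,l):
            if m['p']<.3: continue
            P=cloud(f,m['pixels'])
            if len(P)<5: continue
            zt=np.percentile(P[:,2],95); T=P[P[:,2]>zt-8]
            r=cv2.minAreaRect(T[:,:2].astype(np.float32))
            print(c,l,round(m['p'],2),np.round(m['box']),'zt',round(zt),'rect',np.round(r[0]),np.round(r[1]),round(r[2],1))
E
```

```text
{'time_s': 0.0, 'qpos': array([-7.07024467e+01,  1.83526424e+01,  8.97074468e+01,  9.38638543e-04,
        7.20438679e+01, -1.14745313e+00]), 'qvel': array([-0.03161834, -0.02787953, -0.04203789, -0.03020088,  0.00869406,
       -0.10682336]), 'effort': array([ 1.96117151e-03, -4.12466168e+01, -2.31972420e+01,  7.29023502e-02,
        4.56717331e-02, -1.47909363e-04]), 'ee_pos': array([ 200.67345044, -538.29755649,  213.10319789]), 'ee_rot': array([-1.79896082e+02, -2.97400598e-03,  2.04447135e+01]), 'force': array([ 0.6264297 ,  0.02627195, -0.41505765]), 'torque': array([ 0.01274557, -0.04192017, -0.01057525]), 'gripper_force': 0.0, 'gripper_width': 91.30788602849515} 18.8
top pail 0.81 [300. 205.  40.  40.] zt 181 rect [501.  72.] [16. 67.] 10.6
top planter 0.7 [336. 208.  22.  25.] zt 135 rect [498. -39.] [60. 61.] 87.5
top crate 0.76 [401. 287.  79.  58.] zt 72 rect [ 253. -238.] [213.  80.] 58.1
top crate 0.74 [161. 163.  45.  46.] zt 51 rect [664. 524.] [ 59. 149.] 53.6
top crate 0.65 [316. 183.  47.  24.] zt 57 rect [597.   5.] [150.  56.] 82.4
top pail_mat 0.78 [297. 225.  3
[... 680 characters left out ...]
.79 [107. 253. 106.  74.] zt 69 rect [ 250. -242.] [212.  85.] 58.0
scene crate 0.76 [412. 166.  48.  43.] zt 48 rect [662. 522.] [ 60. 157.] 53.8
scene crate 0.66 [295. 254.  60.  61.] zt 56 rect [596.   1.] [151.  58.] 83.4
scene pail_mat 0.61 [283. 232.  49.  19.] zt 12 rect [516.  67.] [113.  50.] 81.3
scene planter_mat 0.68 [248. 253.  38.  19.] zt 12 rect [499. -51.] [84. 68.] 34.4
scene tray 0.82 [331. 186. 104.  60.] zt 10 rect [507. 245.] [285. 349.] 3.5
scene box 0.52 [284. 234.  47.  23.] zt 13 rect [549.  50.] [126.  96.] 64.9
scene bottle 0.78 [343. 223.  16.  34.] zt 95 rect [650. 129.] [14. 15.] 76.2
scene clip 0.77 [277. 298.  21.  22.] zt 30 rect [ 632. -125.] [17. 49.] 78.7
```

View pics/top0.png

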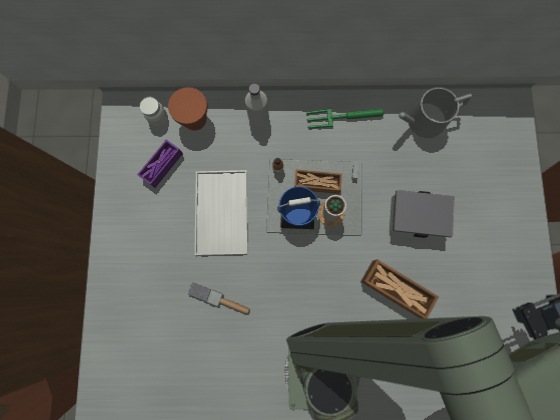

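View pics/scene0.png

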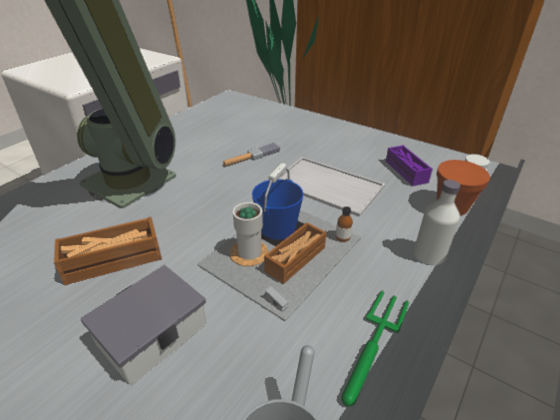

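The top view shows the pail at (300,205), the planter at (336,208) and the crate directly behind them at (318,181). The tray is at (220,212), so to the robot's left, and the box at (424,213). The purple crate at (160,163) and the larger brown one at (400,287) are decoys. The scene view agrees. I'll start by turning the tool to the bar yaw and raising it.

move_arm(
  plan=[
    {"rz": -0.14, "z": -14},
    {"rz": -0.14, "z": -14},
    {"rz": -0.14, "z": -14},
    {"rz": -0.14, "z": -14},
    {"rz": -0.14, "z": -14},
    {"rz": -0.14, "z": -14},
    {"rz": -0.14, "z": -14},
    {"rz": -0.14, "z": -14},
    {"rz": -0.14, "z": -14},
    {"rz": -0.14, "z": -14},
  ],
  grip=1,
)

```text
schema error: expected keys x, y, z, rx, ry, rz
```

```bash
cat >> h.py <<'E'
def go(x,y,z=None,yaw=None):
    s=state(); p=s['ee_pos']; a=np.radians(s['ee_rot'][2]); d=np.array([x,y])-p[:2]
    dz=0 if z is None else p[2]-z
    rz=0 if yaw is None else -np.radians((yaw-s['ee_rot'][2]+180)%360-180)
    print('t',round(s['time_s'],1),'pose',np.round(p,1),np.round(s['ee_rot'],1),'tool dx %.1f dy %.1f dz %.1f rz %.3f'%(d@[np.cos(a),np.sin(a)],d@[np.sin(a),-np.cos(a)],dz,rz))
E
python3 -c "
from h import *
go(440,17,350,100.6)"
```

```text
t 1.0 pose [ 200.8 -538.8  214. ] [180.    0.   20.4] tool dx 418.3 dy -437.2 dz -136.0 rz -1.399
```

move_arm(
  plan=[
    {"x": 0, "y": 0, "z": -14, "rx": 0, "ry": 0, "rz": -0.14},
    {"x": 0, "y": 0, "z": -14, "rx": 0, "ry": 0, "rz": -0.14},
    {"x": 0, "y": 0, "z": -14, "rx": 0, "ry": 0, "rz": -0.14},
    {"x": 0, "y": 0, "z": -14, "rx": 0, "ry": 0, "rz": -0.14},
    {"x": 0, "y": 0, "z": -14, "rx": 0, "ry": 0, "rz": -0.14},
    {"x": 0, "y": 0, "z": -14, "rx": 0, "ry": 0, "rz": -0.14},
    {"x": 0, "y": 0, "z": -14, "rx": 0, "ry": 0, "rz": -0.14},
    {"x": 0, "y": 0, "z": -14, "rx": 0, "ry": 0, "rz": -0.14},
    {"x": 0, "y": 0, "z": -14, "rx": 0, "ry": 0, "rz": -0.14},
    {"x": 0, "y": 0, "z": -14, "rx": 0, "ry": 0, "rz": -0.14},
  ],
  grip=1,
)

```text
time_s: 2.0
ee_pos: [200.8, -538.7, 354.6]
ee_rot: [180.0, 0.0, 101.0]
force: [-0.2, 0.2, -0.1]
gripper_width: 91.6
gripper_force: 0.0
```

```bash
python3 -c "
from h import *
go(440,17,350,100.6)"
```

```text
t 2.0 pose [ 200.8 -538.7  354.6] [180.   0. 101.] tool dx 500.0 dy 340.7 dz 4.6 rz 0.007
```

move_arm(
  plan=[
    {"x": 36, "y": 25, "z": 0, "rx": 0, "ry": 0, "rz": 0},
    {"x": 36, "y": 25, "z": 0, "rx": 0, "ry": 0, "rz": 0},
    {"x": 36, "y": 25, "z": 0, "rx": 0, "ry": 0, "rz": 0},
    {"x": 36, "y": 25, "z": 0, "rx": 0, "ry": 0, "rz": 0},
    {"x": 36, "y": 25, "z": 0, "rx": 0, "ry": 0, "rz": 0},
    {"x": 36, "y": 25, "z": 0, "rx": 0, "ry": 0, "rz": 0},
    {"x": 36, "y": 25, "z": 0, "rx": 0, "ry": 0, "rz": 0},
    {"x": 36, "y": 25, "z": 0, "rx": 0, "ry": 0, "rz": 0},
    {"x": 36, "y": 25, "z": 0, "rx": 0, "ry": 0, "rz": 0},
    {"x": 36, "y": 25, "z": 0, "rx": 0, "ry": 0, "rz": 0},
  ],
)

```text
time_s: 3.0
ee_pos: [380.3, -137.1, 354.2]
ee_rot: [179.9, 0.0, 100.6]
force: [0.6, -0.7, -0.5]
gripper_width: 91.4
gripper_force: 0.0
```

move_arm(
  plan=[
    {"x": 35, "y": 23, "z": 0, "rx": 0, "ry": 0, "rz": 0},
    {"x": 35, "y": 23, "z": 0, "rx": 0, "ry": 0, "rz": 0},
    {"x": 35, "y": 22, "z": 0, "rx": 0, "ry": 0, "rz": 0},
    {"x": 35, "y": 22, "z": 0, "rx": 0, "ry": 0, "rz": 0},
    {"x": 0, "y": 0, "z": 0, "rx": 0, "ry": 0, "rz": 0},
    {"x": 0, "y": 0, "z": 0, "rx": 0, "ry": 0, "rz": 0},
  ],
)

```text
time_s: 3.6
ee_pos: [442.4, 15.9, 353.8]
ee_rot: [-180.0, 0.0, 100.8]
force: [-0.3, -0.6, 0.4]
gripper_width: 91.3
gripper_force: 0.0
```

```bash
cat > look.py <<'E'
import sys
from h import *
def look(name,labels,c='wrist'):
    f=cam(c); save(f,name)
    for l in labels:
        for m in masks_of(c,l):
            if m['p']<.3: continue
            P=cloud(f,m['pixels'])
            if len(P)<5: continue
            zt=np.percentile(P[:,2],95); T=P[P[:,2]>zt-8]
            r=cv2.minAreaRect(T[:,:2].astype(np.float32))
            print(c,l,round(m['p'],2),np.round(m['box']),'zt',round(zt),'rect',np.round(r[0]),np.round(r[1]),round(r[2],1))
    return f
look(sys.argv[1],sys.argv[2].split(','))
go(501,72,250)
E
python3 look.py w1.png pail,planter,crate,bottle,clip,pail_mat,planter_mat,tray
```

```text
wrist pail 0.59 [327. 157.  85.  99.] zt 181 rect [499.  68.] [16. 64.] 8.5
wrist planter 0.65 [305. 224.  45.  54.] zt 134 rect [498. -41.] [61. 63.] 11.3
wrist crate 0.78 [365. 199.  68.  87.] zt 57 rect [596.   2.] [151.  57.] 83.1
wrist crate 0.46 [327. 157.  84.  95.] zt 181 rect [499.  68.] [16. 64.] 8.5
wrist bottle 0.81 [421. 129.  44.  22.] zt 97 rect [648. 132.] [18. 15.] 11.7
wrist pail_mat 0.52 [290. 143.  23.  68.] zt 12 rect [452.  70.] [111.  21.] 84.5
wrist planter_mat 0.55 [298. 208.  52.  44.] zt 13 rect [487. -32.] [87. 62.] 34.3
wrist tray 0.6 [346.  32. 185.  64.] zt 11 rect [503. 284.] [283. 104.] 2.2
t 4.0 pose [442.4  14.8 354.1] [180.    0.  100.6] tool dx 45.4 dy 68.1 dz 104.1 rz 0.000
```

View pics/w1.png

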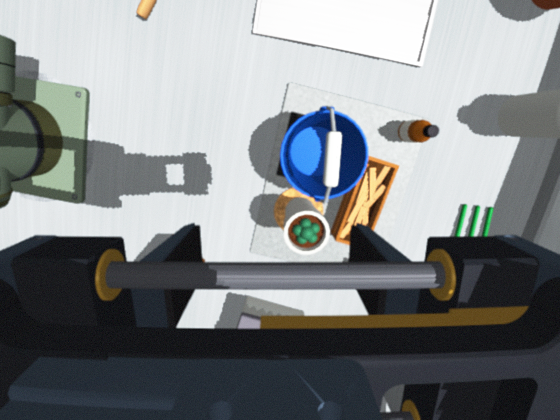

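The wrist view shows the pail bar at (332,157), the planter at (306,232), the crate at (366,200) and the bottle at (421,130), which agrees with the top camera. I'll grasp the bar.

move_arm(
  plan=[
    {"x": 14, "y": 22, "z": 20, "rx": 0, "ry": 0, "rz": 0.01},
    {"x": 14, "y": 22, "z": 20, "rx": 0, "ry": 0, "rz": 0.01},
    {"x": 15, "y": 22, "z": 20, "rx": 0, "ry": 0, "rz": 0.01},
    {"x": 0, "y": 0, "z": 35, "rx": 0, "ry": 0, "rz": 0},
    {"x": 0, "y": 0, "z": 35, "rx": 0, "ry": 0, "rz": 0},
    {"x": 0, "y": 0, "z": 35, "rx": 0, "ry": 0, "rz": 0},
    {"x": 0, "y": 0, "z": 25, "rx": 0, "ry": 0, "rz": 0},
    {"x": 0, "y": 0, "z": 11, "rx": 0, "ry": 0, "rz": 0},
    {"x": 0, "y": 0, "z": 0, "rx": 0, "ry": 0, "rz": 0},
    {"x": 0, "y": 0, "z": 0, "rx": 0, "ry": 0, "rz": 0},
  ],
)

```text
time_s: 5.05
ee_pos: [500.9, 69.3, 154.0]
ee_rot: [179.9, 0.0, 98.9]
force: [0.2, 0.3, -0.0]
gripper_width: 91.4
gripper_force: 0.0
```

move_arm(
  plan=[
    {"x": 0, "y": 0, "z": 0, "rx": 0, "ry": 0, "rz": 0},
    {"x": 0, "y": 0, "z": 0, "rx": 0, "ry": 0, "rz": 0},
    {"x": 0, "y": 0, "z": 0, "rx": 0, "ry": 0, "rz": 0},
    {"x": 0, "y": 0, "z": 0, "rx": 0, "ry": 0, "rz": 0},
    {"x": 0, "y": 0, "z": 0, "rx": 0, "ry": 0, "rz": 0},
    {"x": 0, "y": 0, "z": 0, "rx": 0, "ry": 0, "rz": 0},
    {"x": 0, "y": 0, "z": 0, "rx": 0, "ry": 0, "rz": 0},
    {"x": 0, "y": 0, "z": 0, "rx": 0, "ry": 0, "rz": 0},
  ],
  grip=0,
  squeeze=25,
)

```text
time_s: 5.85
ee_pos: [500.0, 69.3, 152.9]
ee_rot: [-180.0, 0.0, 98.9]
force: [-1.2, 0.2, -0.2]
gripper_width: 30.5
gripper_force: 0.0
```

move_arm(
  plan=[
    {"x": 0, "y": 0, "z": 0, "rx": 0, "ry": 0, "rz": 0},
    {"x": 0, "y": 0, "z": 0, "rx": 0, "ry": 0, "rz": 0},
    {"x": 0, "y": 0, "z": 0, "rx": 0, "ry": 0, "rz": 0},
    {"x": 0, "y": 0, "z": 0, "rx": 0, "ry": 0, "rz": 0},
    {"x": 0, "y": 0, "z": -3, "rx": 0, "ry": 0, "rz": 0},
    {"x": 0, "y": 0, "z": -7, "rx": 0, "ry": 0, "rz": 0},
    {"x": 0, "y": 0, "z": -15, "rx": 0, "ry": 0, "rz": 0},
    {"x": 0, "y": 0, "z": -20, "rx": 0, "ry": 0, "rz": 0},
    {"x": 0, "y": 0, "z": -15, "rx": 0, "ry": 0, "rz": 0},
    {"x": 0, "y": 0, "z": 0, "rx": 0, "ry": 0, "rz": 0},
  ],
)

```text
time_s: 6.85
ee_pos: [501.4, 69.5, 215.4]
ee_rot: [179.7, 0.0, 98.9]
force: [0.0, 0.1, -1.6]
gripper_width: 15.8
gripper_force: 25.0
```

move_arm(
  plan=[
    {"x": 10, "y": 5, "z": 0, "rx": 0, "ry": 0, "rz": 0},
    {"x": 20, "y": 10, "z": 0, "rx": 0, "ry": 0, "rz": 0},
    {"x": 29, "y": 14, "z": 0, "rx": 0, "ry": 0, "rz": 0},
    {"x": 35, "y": 17, "z": 0, "rx": 0, "ry": 0, "rz": 0},
    {"x": 35, "y": 17, "z": 0, "rx": 0, "ry": 0, "rz": 0},
    {"x": 35, "y": 17, "z": 0, "rx": 0, "ry": 0, "rz": 0},
    {"x": 30, "y": 16, "z": 0, "rx": 0, "ry": 0, "rz": 0},
    {"x": 25, "y": 13, "z": 0, "rx": 0, "ry": 0, "rz": 0},
    {"x": 14, "y": 7, "z": 0, "rx": 0, "ry": 0, "rz": 0},
    {"x": 5, "y": 2, "z": 0, "rx": 0, "ry": 0, "rz": 0},
  ],
)

```text
time_s: 7.85
ee_pos: [579.1, 325.1, 210.7]
ee_rot: [-179.8, 0.0, 99.1]
force: [0.1, -0.3, -2.0]
gripper_width: 16.1
gripper_force: 25.0
```

move_arm(
  plan=[
    {"x": 0, "y": 0, "z": 10, "rx": 0, "ry": 0, "rz": 0},
    {"x": 0, "y": 0, "z": 15, "rx": 0, "ry": 0, "rz": 0},
    {"x": 0, "y": 0, "z": 15, "rx": 0, "ry": 0, "rz": 0},
    {"x": 0, "y": 0, "z": 10, "rx": 0, "ry": 0, "rz": 0},
    {"x": 0, "y": 0, "z": 6, "rx": 0, "ry": 0, "rz": 0},
    {"x": 0, "y": 0, "z": 3, "rx": 0, "ry": 0, "rz": 0},
    {"x": 0, "y": 0, "z": 2, "rx": 0, "ry": 0, "rz": 0},
    {"x": 0, "y": 0, "z": 2, "rx": 0, "ry": 0, "rz": 0},
    {"x": 0, "y": 0, "z": 2, "rx": 0, "ry": 0, "rz": 0},
    {"x": 0, "y": 0, "z": 0, "rx": 0, "ry": 0, "rz": 0},
  ],
)

```text
time_s: 8.85
ee_pos: [579.5, 322.8, 147.9]
ee_rot: [180.0, 0.0, 98.9]
force: [0.6, -0.3, -1.5]
gripper_width: 16.1
gripper_force: 25.0
```

move_arm(
  plan=[
    {"x": 0, "y": 0, "z": 1, "rx": 0, "ry": 0, "rz": 0},
    {"x": 0, "y": 0, "z": 0.5, "rx": 0, "ry": 0, "rz": 0},
    {"x": 0, "y": 0, "z": 0, "rx": 0, "ry": 0, "rz": 0},
  ],
)

```text
time_s: 9.15
ee_pos: [579.8, 322.9, 146.9]
ee_rot: [180.0, -0.0, 98.9]
force: [0.7, 0.1, 0.3]
gripper_width: 15.8
gripper_force: 25.0
```

move_arm(
  plan=[
    {"x": 0, "y": 0, "z": 0, "rx": 0, "ry": 0, "rz": 0},
    {"x": 0, "y": 0, "z": 0, "rx": 0, "ry": 0, "rz": 0},
    {"x": 0, "y": 0, "z": 0, "rx": 0, "ry": 0, "rz": 0},
    {"x": 0, "y": 0, "z": 0, "rx": 0, "ry": 0, "rz": 0},
    {"x": 0, "y": 0, "z": 0, "rx": 0, "ry": 0, "rz": 0},
    {"x": 0, "y": 0, "z": -5, "rx": 0, "ry": 0, "rz": 0},
    {"x": 0, "y": 0, "z": -20, "rx": 0, "ry": 0, "rz": 0},
    {"x": 0, "y": 0, "z": -40, "rx": 0, "ry": 0, "rz": 0},
    {"x": 0, "y": 0, "z": -40, "rx": 0, "ry": 0, "rz": 0},
  ],
  grip=1,
)

```text
time_s: 10.05
ee_pos: [579.2, 322.6, 252.3]
ee_rot: [-179.9, 0.0, 98.9]
force: [0.9, 0.9, 0.6]
gripper_width: 85.0
gripper_force: 0.0
```

move_arm(
  plan=[
    {"x": -25, "y": -16, "z": -20, "rx": 0, "ry": 0, "rz": 0},
    {"x": -38, "y": -25, "z": -20, "rx": 0, "ry": 0, "rz": 0},
    {"x": -38, "y": -25, "z": -20, "rx": 0, "ry": 0, "rz": 0},
    {"x": -38, "y": -25, "z": -20, "rx": 0, "ry": 0, "rz": 0},
    {"x": -38, "y": -25, "z": -20, "rx": 0, "ry": 0, "rz": 0},
    {"x": -38, "y": -25, "z": 0, "rx": 0, "ry": 0, "rz": 0},
    {"x": -38, "y": -25, "z": 0, "rx": 0, "ry": 0, "rz": 0},
    {"x": -30, "y": -18, "z": 0, "rx": 0, "ry": 0, "rz": 0},
    {"x": 0, "y": 0, "z": 0, "rx": 0, "ry": 0, "rz": 0},
    {"x": 0, "y": 0, "z": 0, "rx": 0, "ry": 0, "rz": 0},
  ],
)

```text
time_s: 11.05
ee_pos: [441.8, 14.4, 352.1]
ee_rot: [179.9, -0.0, 98.8]
force: [-0.5, -0.6, 0.0]
gripper_width: 91.3
gripper_force: 0.0
```

```bash
python3 look.py w2.png pail,planter,crate,pail_mat,tray; python3 -c "
from h import *
go(498,-40,93)"
```

```text
wrist pail 0.86 [410.  15.  85.  28.] zt 113 rect [589. 268.] [84. 24.] 10.8
wrist planter 0.6 [308. 224.  48.  56.] zt 134 rect [498. -41.] [61. 63.] 9.3
wrist crate 0.7 [367. 194.  64.  89.] zt 57 rect [582.  19.] [139. 143.] 35.8
wrist pail_mat 0.96 [315. 147.  74.  75.] zt 12 rect [500.  68.] [112. 113.] 87.7
wrist tray 0.91 [336.  32. 178.  63.] zt 11 rect [503. 272.] [281.  76.] 1.1
wrist tray 0.56 [367. 194.  68.  95.] zt 57 rect [582.  20.] [142. 145.] 36.4
t 11.3 pose [442.1  15.5 351.2] [-180.   -0.   99.] tool dx 46.6 dy 67.0 dz 101.2 rz 0.000
t 11.3 pose [442.1  15.5 351.2] [-180.   -0.   99.] tool dx -63.6 dy 46.5 dz 258.2 rz 0.000
```

View pics/w2.png

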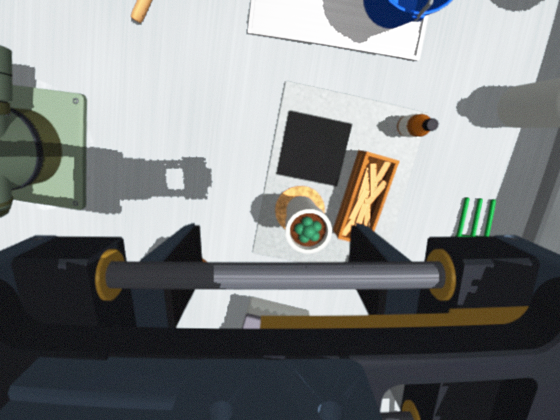

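The pail stands in the tray, top right at (405,10). The black mat is clear at (315,147) and the planter is at (308,230). I'll grasp the planter collar.

move_arm(
  plan=[
    {"x": -21, "y": 15, "z": 20, "rx": 0, "ry": 0, "rz": 0},
    {"x": -21, "y": 15, "z": 35, "rx": 0, "ry": 0, "rz": 0},
    {"x": -22, "y": 16, "z": 35, "rx": 0, "ry": 0, "rz": 0},
    {"x": 0, "y": 0, "z": 40, "rx": 0, "ry": 0, "rz": 0},
    {"x": 0, "y": 0, "z": 30, "rx": 0, "ry": 0, "rz": 0},
    {"x": 0, "y": 0, "z": 30, "rx": 0, "ry": 0, "rz": 0},
    {"x": 0, "y": 0, "z": 30, "rx": 0, "ry": 0, "rz": 0},
    {"x": 0, "y": 0, "z": 25, "rx": 0, "ry": 0, "rz": 0},
    {"x": 0, "y": 0, "z": 13, "rx": 0, "ry": 0, "rz": 0},
    {"x": 0, "y": 0, "z": 0, "rx": 0, "ry": 0, "rz": 0},
  ],
)

```text
time_s: 12.35
ee_pos: [495.9, -40.7, 91.3]
ee_rot: [-179.7, -0.1, 99.0]
force: [0.1, -0.7, -0.4]
gripper_width: 91.4
gripper_force: 0.0
```

move_arm(
  plan=[
    {"x": 0, "y": 0, "z": 0, "rx": 0, "ry": 0, "rz": 0},
    {"x": 0, "y": 0, "z": 0, "rx": 0, "ry": 0, "rz": 0},
    {"x": 0, "y": 0, "z": 0, "rx": 0, "ry": 0, "rz": 0},
    {"x": 0, "y": 0, "z": 0, "rx": 0, "ry": 0, "rz": 0},
    {"x": 0, "y": 0, "z": 0, "rx": 0, "ry": 0, "rz": 0},
    {"x": 0, "y": 0, "z": 0, "rx": 0, "ry": 0, "rz": 0},
    {"x": 0, "y": 0, "z": 0, "rx": 0, "ry": 0, "rz": 0},
  ],
  grip=0,
)

```text
time_s: 13.05
ee_pos: [497.9, -41.5, 94.2]
ee_rot: [179.9, 0.0, 98.9]
force: [0.1, 1.1, 5.7]
gripper_width: 63.4
gripper_force: 25.0
```

move_arm(
  plan=[
    {"x": 0, "y": 0, "z": -2, "rx": 0, "ry": 0, "rz": 0},
    {"x": 0, "y": 0, "z": -5, "rx": 0, "ry": 0, "rz": 0},
    {"x": 0, "y": 0, "z": -13, "rx": 0, "ry": 0, "rz": 0},
    {"x": 0, "y": 0, "z": -20, "rx": 0, "ry": 0, "rz": 0},
    {"x": 0, "y": 0, "z": -15, "rx": 0, "ry": 0, "rz": 0},
    {"x": 0, "y": 0, "z": -5, "rx": 0, "ry": 0, "rz": 0},
    {"x": 0, "y": 0, "z": 0, "rx": 0, "ry": 0, "rz": 0},
  ],
  squeeze=30,
)

```text
time_s: 13.75
ee_pos: [497.0, -41.5, 153.5]
ee_rot: [180.0, 0.0, 98.9]
force: [0.2, -0.4, -4.5]
gripper_width: 63.8
gripper_force: 30.0
```

move_arm(
  plan=[
    {"x": 15, "y": 0, "z": 0, "rx": 0, "ry": 0, "rz": 0},
    {"x": 30, "y": -1, "z": 0, "rx": 0, "ry": 0, "rz": 0},
    {"x": 45, "y": -2, "z": 0, "rx": 0, "ry": 0, "rz": 0},
    {"x": 49, "y": -2, "z": 0, "rx": 0, "ry": 0, "rz": 0},
    {"x": 49, "y": -2, "z": 0, "rx": 0, "ry": 0, "rz": 0},
    {"x": 49, "y": -2, "z": 0, "rx": 0, "ry": 0, "rz": 0},
    {"x": 49, "y": -2, "z": 0, "rx": 0, "ry": 0, "rz": 0},
    {"x": 45, "y": -2, "z": 0, "rx": 0, "ry": 0, "rz": 0},
    {"x": 28, "y": -2, "z": 0, "rx": 0, "ry": 0, "rz": 0},
    {"x": 12, "y": 0, "z": 0, "rx": 0, "ry": 0, "rz": 0},
  ],
)

```text
time_s: 14.75
ee_pos: [422.5, 325.4, 152.1]
ee_rot: [-179.9, 0.0, 99.1]
force: [0.2, -1.0, -4.2]
gripper_width: 63.9
gripper_force: 30.0
```

```bash
python3 look.py w3.png pail,tray; python3 -c "
from h import *
go(425,323,87.5)
print(state()['force'])"
```

```text
wrist pail 0.63 [458. 218. 165.  79.] zt 141 rect [535. 377.] [24. 89.] 79.5
wrist pail 0.3 [273. 248. 124. 128.] zt 189 rect [421. 328.] [60. 60.] 9.0
wrist tray 0.7 [354. 188. 268. 141.] zt 11 rect [502. 339.] [280. 134.] 1.0
t 14.9 pose [423.8 322.5 152.4] [-1.799e+02  1.000e-01  9.900e+01] tool dx -259.5 dy 36.9 dz -97.6 rz 0.000
t 14.9 pose [423.8 322.5 152.4] [-1.799e+02  1.000e-01  9.900e+01] tool dx 0.3 dy 1.3 dz 64.9 rz 0.000
[-0.11117047 -1.06138472 -4.10166651]
```

View pics/w3.png

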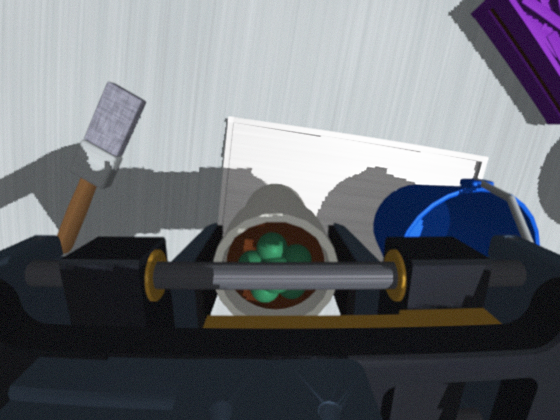

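The planter is held at (273,265) over the left part of the tray, and the pail is upright on the right at (460,218). I'll lower it.

move_arm(
  plan=[
    {"x": 0, "y": 1, "z": 10, "rx": 0, "ry": 0, "rz": 0},
    {"x": 0, "y": 0, "z": 15, "rx": 0, "ry": 0, "rz": 0},
    {"x": 0, "y": 0, "z": 15, "rx": 0, "ry": 0, "rz": 0},
    {"x": 0, "y": 0, "z": 11, "rx": 0, "ry": 0, "rz": 0},
    {"x": 0, "y": 0, "z": 6, "rx": 0, "ry": 0, "rz": 0},
    {"x": 0, "y": 0, "z": 3, "rx": 0, "ry": 0, "rz": 0},
    {"x": 0, "y": 0, "z": 2, "rx": 0, "ry": 0, "rz": 0},
    {"x": 0, "y": 0, "z": 1, "rx": 0, "ry": 0, "rz": 0},
    {"x": 0, "y": 0, "z": 1, "rx": 0, "ry": 0, "rz": 0},
    {"x": 0, "y": 0, "z": 0, "rx": 0, "ry": 0, "rz": 0},
  ],
)

```text
time_s: 15.9
ee_pos: [425.8, 323.0, 89.6]
ee_rot: [180.0, -0.0, 98.9]
force: [0.5, 0.5, -3.6]
gripper_width: 63.4
gripper_force: 30.0
```

move_arm(
  plan=[
    {"x": 0, "y": 0, "z": 1, "rx": 0, "ry": 0, "rz": 0},
    {"x": 0, "y": 0, "z": 1, "rx": 0, "ry": 0, "rz": 0},
    {"x": 0, "y": 0, "z": 0.5, "rx": 0, "ry": 0, "rz": 0},
    {"x": 0, "y": 0, "z": 0, "rx": 0, "ry": 0, "rz": 0},
  ],
)

```text
time_s: 16.3
ee_pos: [425.9, 323.2, 88.2]
ee_rot: [179.9, -0.0, 98.9]
force: [-2.2, -0.3, 4.5]
gripper_width: 63.7
gripper_force: 30.0
```

Contact. I'll release, rise and go to view the crate.

move_arm(
  plan=[
    {"x": 0, "y": 0, "z": 0, "rx": 0, "ry": 0, "rz": 0},
    {"x": 0, "y": 0, "z": 0, "rx": 0, "ry": 0, "rz": 0},
    {"x": 0, "y": 0, "z": 0, "rx": 0, "ry": 0, "rz": 0},
    {"x": 0, "y": 0, "z": 0, "rx": 0, "ry": 0, "rz": 0},
    {"x": 0, "y": 0, "z": -10, "rx": 0, "ry": 0, "rz": 0},
    {"x": 0, "y": 0, "z": -25, "rx": 0, "ry": 0, "rz": 0},
    {"x": 0, "y": 0, "z": -45, "rx": 0, "ry": 0, "rz": 0},
    {"x": 0, "y": 0, "z": -48, "rx": 0, "ry": 0, "rz": 0},
    {"x": 0, "y": 0, "z": -48, "rx": 0, "ry": 0, "rz": 0},
    {"x": 0, "y": 0, "z": -48, "rx": 0, "ry": 0, "rz": 0},
  ],
  grip=1,
)

```text
time_s: 17.3
ee_pos: [425.3, 322.6, 313.8]
ee_rot: [179.9, -0.0, 98.9]
force: [1.5, 0.8, -0.1]
gripper_width: 91.1
gripper_force: 0.0
```

```bash
python3 -c "
from h import *
go(470,-80,340,83)"
```

```text
t 17.3 pose [425.3 322.6 313.8] [179.9  -0.   98.9] tool dx -404.7 dy -18.4 dz -26.2 rz 0.278
```

move_arm(
  plan=[
    {"x": -30, "y": -2, "z": -10, "rx": 0, "ry": 0, "rz": 0},
    {"x": -47, "y": -2, "z": -10, "rx": 0, "ry": 0, "rz": 0},
    {"x": -47, "y": -2, "z": -6, "rx": 0, "ry": 0, "rz": 0},
    {"x": -47, "y": -2, "z": 0, "rx": 0, "ry": 0, "rz": 0},
    {"x": -47, "y": -2, "z": 0, "rx": 0, "ry": 0, "rz": 0},
    {"x": -47, "y": -2, "z": 0, "rx": 0, "ry": 0, "rz": 0},
    {"x": -47, "y": -2, "z": 0, "rx": 0, "ry": 0, "rz": 0},
    {"x": -47, "y": -2, "z": 0, "rx": 0, "ry": 0, "rz": 0},
    {"x": -45, "y": -2, "z": 0, "rx": 0, "ry": 0, "rz": 0.1},
    {"x": 0, "y": 0, "z": 0, "rx": 0, "ry": 0, "rz": 0.1},
  ],
)

```text
time_s: 18.3
ee_pos: [470.7, -83.8, 337.3]
ee_rot: [180.0, 0.1, 86.9]
force: [-0.1, 1.2, 0.4]
gripper_width: 91.4
gripper_force: 0.0
```

move_arm(
  plan=[
    {"x": 0, "y": 0, "z": 0, "rx": 0, "ry": 0, "rz": 0.08},
    {"x": 0, "y": 0, "z": 0, "rx": 0, "ry": 0, "rz": 0},
    {"x": 0, "y": 0, "z": 0, "rx": 0, "ry": 0, "rz": 0},
  ],
)

```text
time_s: 18.6
ee_pos: [470.6, -78.9, 337.4]
ee_rot: [180.0, 0.0, 83.0]
force: [-0.3, 0.1, 0.6]
gripper_width: 91.2
gripper_force: 0.0
```

```bash
python3 look.py w4.png planter_mat,pail_mat,crate,box,bottle,clip; python3 -c "
from h import *
go(597,3,20)"
```

```text
wrist planter_mat 0.98 [289. 152.  56.  60.] zt 12 rect [496. -42.] [89. 89.] 82.3
wrist pail_mat 0.88 [282.  78.  73.  79.] zt 12 rect [500.  68.] [111. 111.] 86.9
wrist crate 0.93 [350. 114.  49. 107.] zt 57 rect [596.   3.] [151.  58.] 84.0
wrist crate 0.82 [179. 236.  62.  32.] zt 71 rect [ 333. -107.] [200.  22.] 31.6
wrist box 0.93 [301. 294.  84.  65.] zt 82 rect [ 481. -283.] [139.  69.] 1.3
wrist bottle 0.6 [383.  19.  42.  39.] zt 97 rect [649. 130.] [15. 17.] 86.3
wrist clip 0.73 [374. 190.  32.  10.] zt 32 rect [ 632. -125.] [16. 49.] 81.5
t 18.9 pose [470.7 -78.7 337. ] [180.    0.   82.9] tool dx 153.3 dy 11.6 dz 87.0 rz 0.000
t 18.9 pose [470.7 -78.7 337. ] [180.    0.   82.9] tool dx 96.6 dy 115.4 dz 317.0 rz 0.000
```

View pics/w4.png

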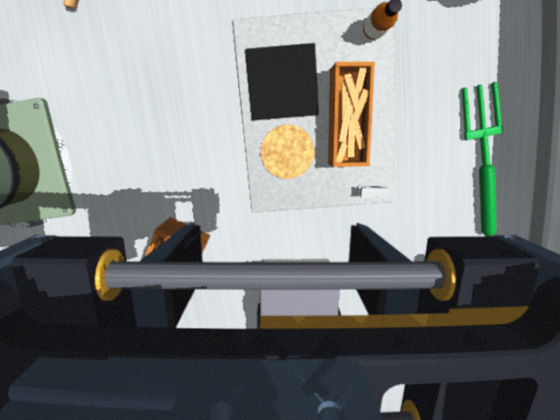

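The mats are clear: black at (282,80), cork at (289,152). The crate is at (352,114), untouched, and the clip and bottle are in place. I'll grasp the crate.

move_arm(
  plan=[
    {"x": 32, "y": 38, "z": 0, "rx": 0, "ry": 0, "rz": -0.01},
    {"x": 32, "y": 38, "z": 0, "rx": 0, "ry": 0, "rz": 0},
    {"x": 32, "y": 38, "z": 0, "rx": 0, "ry": 0, "rz": 0},
    {"x": 0, "y": 0, "z": 45, "rx": 0, "ry": 0, "rz": 0},
    {"x": 0, "y": 0, "z": 48, "rx": 0, "ry": 0, "rz": 0},
    {"x": 0, "y": 0, "z": 48, "rx": 0, "ry": 0, "rz": 0},
    {"x": 0, "y": 0, "z": 48, "rx": 0, "ry": 0, "rz": 0},
    {"x": 0, "y": 0, "z": 40, "rx": 0, "ry": 0, "rz": 0},
    {"x": 0, "y": 0, "z": 0, "rx": 0, "ry": 0, "rz": 0},
    {"x": 0, "y": 0, "z": 0, "rx": 0, "ry": 0, "rz": 0},
  ],
)

```text
time_s: 19.95
ee_pos: [595.7, 3.1, 108.5]
ee_rot: [180.0, 0.0, 83.5]
force: [0.6, -0.4, 0.5]
gripper_width: 91.1
gripper_force: 0.0
```

```bash
python3 -c "
from h import *
go(597,3,18)"
```

```text
t 19.9 pose [595.7   3.1 108.5] [180.    0.   83.5] tool dx 0.1 dy 1.3 dz 90.5 rz 0.000
```

move_arm(
  plan=[
    {"x": 0, "y": 1, "z": 25, "rx": 0, "ry": 0, "rz": 0},
    {"x": 0, "y": 0, "z": 25, "rx": 0, "ry": 0, "rz": 0},
    {"x": 0, "y": 0, "z": 20, "rx": 0, "ry": 0, "rz": 0},
    {"x": 0, "y": 0, "z": 12, "rx": 0, "ry": 0, "rz": 0},
    {"x": 0, "y": 0, "z": 8, "rx": 0, "ry": 0, "rz": 0},
    {"x": 0, "y": 0, "z": 0, "rx": 0, "ry": 0, "rz": 0},
    {"x": 0, "y": 0, "z": 0, "rx": 0, "ry": 0, "rz": 0},
  ],
)

```text
time_s: 20.65
ee_pos: [597.2, 2.9, 19.2]
ee_rot: [179.9, -0.0, 83.5]
force: [-0.2, 0.7, 0.1]
gripper_width: 91.3
gripper_force: 0.0
```

move_arm(
  plan=[
    {"x": 0, "y": 0, "z": 0, "rx": 0, "ry": 0, "rz": 0},
    {"x": 0, "y": 0, "z": 0, "rx": 0, "ry": 0, "rz": 0},
    {"x": 0, "y": 0, "z": 0, "rx": 0, "ry": 0, "rz": 0},
    {"x": 0, "y": 0, "z": 0, "rx": 0, "ry": 0, "rz": 0},
    {"x": 0, "y": 0, "z": 0, "rx": 0, "ry": 0, "rz": 0},
    {"x": 0, "y": 0, "z": 0, "rx": 0, "ry": 0, "rz": 0},
    {"x": 0, "y": 0, "z": 0, "rx": 0, "ry": 0, "rz": 0},
    {"x": 0, "y": 0, "z": 0, "rx": 0, "ry": 0, "rz": 0},
  ],
  grip=0,
)

```text
time_s: 21.45
ee_pos: [596.3, 2.8, 18.1]
ee_rot: [180.0, 0.0, 83.5]
force: [-0.3, -0.0, 1.6]
gripper_width: 56.0
gripper_force: 30.0
```

move_arm(
  plan=[
    {"x": 0, "y": 0, "z": -3, "rx": 0, "ry": 0, "rz": 0},
    {"x": 0, "y": 0, "z": -10, "rx": 0, "ry": 0, "rz": 0},
    {"x": 0, "y": 0, "z": -25, "rx": 0, "ry": 0, "rz": 0},
    {"x": 0, "y": 0, "z": -40, "rx": 0, "ry": 0, "rz": 0},
    {"x": 0, "y": 0, "z": -40, "rx": 0, "ry": 0, "rz": 0},
    {"x": 0, "y": 0, "z": -30, "rx": 0, "ry": 0, "rz": 0},
    {"x": 0, "y": 0, "z": -12, "rx": 0, "ry": 0, "rz": 0},
    {"x": 0, "y": 0, "z": 0, "rx": 0, "ry": 0, "rz": 0},
  ],
)

```text
time_s: 22.25
ee_pos: [596.8, 2.9, 179.6]
ee_rot: [179.8, -0.0, 83.5]
force: [-0.1, 0.4, -1.7]
gripper_width: 55.9
gripper_force: 30.0
```

Run:
```python
from h import *
f=cam('top'); save(f,'top1.png')
for m in masks_of('top','box'):
    P=cloud(f,m['pixels']); T=P[abs(P[:,2]-81)<6]
    # lid only: grey
    r=cv2.minAreaRect(T[:,:2].astype(np.float32)); print(m['p'],np.round(r[0]),np.round(r[1]),r[2])
    k=m['pixels'].astype(np.uint8); k=cv2.morphologyEx(k,cv2.MORPH_OPEN,np.ones((21,21),np.uint8))
    c=max(cv2.findContours(k,0,2)[0],key=cv2.contourArea).reshape(-1,2)
    W=atz(f,c,80.); r=cv2.minAreaRect(W[:,:2].astype(np.float32)); print('lid',r)
    T=cloud(f,k>0); T=T[abs(T[:,2]-81)<6]; r=cv2.minAreaRect(T[:,:2].astype(np.float32)); print('lid3d',r)
go(482,-320,95,83)
print(state()['gripper_width'],state()['force'])
```

```text
0.7 [ 482. -320.] [184. 139.] 82.95707702636719
lid ((479.01702880859375, -314.7434387207031), (192.17825317382812, 140.84486389160156), 86.80757141113281)
lid3d ((480.8716125488281, -320.1002502441406), (183.58021545410156, 137.6667938232422), 82.95707702636719)
0.23 [545. 303.] [78.  0.] 119.32621765136719
lid ((476.1744689941406, 271.8388671875), (95.72888946533203, 81.32611846923828), 0.6381391286849976)
lid3d ((0.0, 0.0), (0.0, 0.0), 0.0)
t 22.4 pose [594.9   2.9 176.3] [-179.8    0.    83.5] tool dx -333.6 dy -75.5 dz 81.3 rz 0.008
55.76664054092021 [-0.54680178 -0.47392047 -3.76470983]
```

Run:
```python
from h import *
from scipy.optimize import minimize
for c in ['top','scene']:
    f=cam(c); H,W=f['z_map'].shape
    v,u=np.mgrid[:H,:W]; P=pts(f,np.c_[u.ravel(),v.ravel()],f['z_map'].ravel()).reshape(H,W,3)
    g=f['img'].astype(int); grey=(np.ptp(g,axis=2)<30)&(g.mean(2)<125)&(g.mean(2)>45)
    M=(abs(P[:,:,2]-81)<7)&(abs(P[:,:,0]-482)<130)&(abs(P[:,:,1]+320)<140)&grey
    M=cv2.morphologyEx(M.astype(np.uint8),cv2.MORPH_OPEN,np.ones((7,7))).astype(float)
    save(f,'x_'+c+'.png')
    def poly(p):
        a=p[2]; R=np.array([[np.cos(a),-np.sin(a)],[np.sin(a),np.cos(a)]])
        q=np.array([[65,90],[-65,90],[-65,-90],[65,-90]])@R.T+p[:2]
        return cv2.projectPoints(np.c_[q,np.full(4,80.)],f['R'],f['t'],f['K'],f['d'])[0].reshape(-1,2)
    def cost(p):
        k=np.zeros((H,W),np.uint8); cv2.fillPoly(k,[np.round(poly(p)*256).astype(np.int32)],255,cv2.LINE_AA,8); k=k/255.
        return 1-np.minimum(k,M).sum()/np.maximum(k,M).sum()
    best=min((minimize(cost,[482,-320,np.radians(a)],method='Nelder-Mead',options=dict(initial_simplex=np.array([[482,-320,np.radians(a)],[490,-320,np.radians(a)],[482,-310,np.radians(a)],[482,-320,np.radians(a+4)]]))) for a in (-8,-3,2)),key=lambda r:r.fun)
    print(c,M.sum(),best.fun,best.x[:2],np.degrees(best.x[2]))
```

```text
top 2315.0 0.08305498988006987 [ 482.09747795 -319.70180198] -6.541113061330919
scene 2393.0 0.5999275296795004 [ 468.84016457 -322.7938523 ] -0.06270880438047172
```

move_arm(
  plan=[
    {"x": -15, "y": -4, "z": 0, "rx": 0, "ry": 0, "rz": 0},
    {"x": -30, "y": -7, "z": 0, "rx": 0, "ry": 0, "rz": 0},
    {"x": -42, "y": -10, "z": 0, "rx": 0, "ry": 0, "rz": 0},
    {"x": -45, "y": -10, "z": 0, "rx": 0, "ry": 0, "rz": 0},
    {"x": -45, "y": -10, "z": 0, "rx": 0, "ry": 0, "rz": 0},
    {"x": -45, "y": -10, "z": 0, "rx": 0, "ry": 0, "rz": 0},
    {"x": -45, "y": -10, "z": 0, "rx": 0, "ry": 0, "rz": 0},
    {"x": -37, "y": -9, "z": 0, "rx": 0, "ry": 0, "rz": 0},
    {"x": -22, "y": -6, "z": 0, "rx": 0, "ry": 0, "rz": 0},
    {"x": -8, "y": -2, "z": 0, "rx": 0, "ry": 0, "rz": 0},
  ],
)

```text
time_s: 23.45
ee_pos: [478.4, -322.6, 176.9]
ee_rot: [-179.9, -0.0, 83.3]
force: [0.7, 0.1, -3.5]
gripper_width: 56.0
gripper_force: 30.0
```

move_arm(
  plan=[
    {"x": 0, "y": 0, "z": 20, "rx": 0, "ry": 0, "rz": 0},
    {"x": 0, "y": 0, "z": 25, "rx": 0, "ry": 0, "rz": 0},
    {"x": 0, "y": 0, "z": 18, "rx": 0, "ry": 0, "rz": 0},
    {"x": 0, "y": 0, "z": 8, "rx": 0, "ry": 0, "rz": 0},
    {"x": 0, "y": 0, "z": 0, "rx": 0, "ry": 0, "rz": 0},
    {"x": 0, "y": 0, "z": 0, "rx": 0, "ry": 0, "rz": 0},
  ],
)

```text
time_s: 24.05
ee_pos: [481.1, -320.2, 107.5]
ee_rot: [179.9, 0.0, 83.5]
force: [0.3, -0.0, -2.4]
gripper_width: 56.0
gripper_force: 30.0
```

```bash
python3 look.py w5.png box,crate; python3 -c "
from h import *
go(482,-320,92)
f=cam('scene');save(f,'s5.png')
print(state()['force'])"; python3 -c "
import cv2,numpy as np
a=cv2.imread('pics/w5.png');b=cv2.imread('pics/s5.png')[180:400,40:330];b=cv2.resize(b,(554,420));cv2.imwrite('pics/c5.png',cv2.resize(np.hstack([a,b]),(800,302)))"
```

```text
wrist box 0.74 [277. 180. 197. 154.] zt 82 rect [ 485. -285.] [107. 142.] 83.3
wrist crate 0.78 [ 50. 136.  98. 227.] zt 70 rect [ 298. -238.] [173.  40.] 71.5
wrist crate 0.57 [274. 216. 125. 199.] zt 146 rect [ 483. -296.] [102.  56.] 83.7
t 24.2 pose [ 481.3 -320.4  108.1] [1.799e+02 1.000e-01 8.350e+01] tool dx 392.1 dy -25.0 dz -141.9 rz 0.000
t 24.2 pose [ 481.3 -320.4  108.1] [1.799e+02 1.000e-01 8.350e+01] tool dx 0.5 dy 0.6 dz 16.1 rz 0.000
[-0.22365179  0.22981018 -2.26095558]
```

View pics/c5.png

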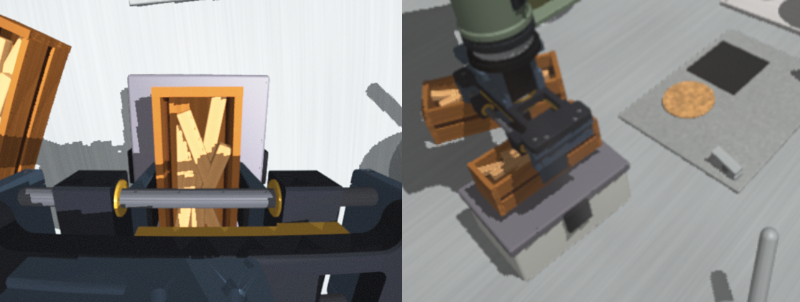

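The left half shows the crate aligned with the lid: lid edges at columns 130 and 268, crate edges at 153 and 242. The lid's and crate's far edges also fit a centred placing, so I'll lower the crate.

move_arm(
  plan=[
    {"x": 0, "y": 0, "z": 6, "rx": 0, "ry": 0, "rz": 0},
    {"x": 0, "y": 0, "z": 4, "rx": 0, "ry": 0, "rz": 0},
    {"x": 0, "y": 0, "z": 2, "rx": 0, "ry": 0, "rz": 0},
    {"x": 0, "y": 0, "z": 1, "rx": 0, "ry": 0, "rz": 0},
    {"x": 0, "y": 0, "z": 1, "rx": 0, "ry": 0, "rz": 0},
    {"x": 0, "y": 0, "z": 0, "rx": 0, "ry": 0, "rz": 0},
    {"x": 0, "y": 0, "z": 0, "rx": 0, "ry": 0, "rz": 0},
  ],
)

```text
time_s: 24.95
ee_pos: [480.7, -320.2, 93.0]
ee_rot: [180.0, 0.0, 83.5]
force: [-0.0, -0.7, -4.1]
gripper_width: 56.1
gripper_force: 30.0
```

move_arm(
  plan=[
    {"x": 0, "y": 0, "z": 1, "rx": 0, "ry": 0, "rz": 0},
    {"x": 0, "y": 0, "z": 0.5, "rx": 0, "ry": 0, "rz": 0},
    {"x": 0, "y": 0, "z": 0, "rx": 0, "ry": 0, "rz": 0},
  ],
)

```text
time_s: 25.25
ee_pos: [480.8, -320.3, 92.1]
ee_rot: [180.0, 0.0, 83.5]
force: [0.0, 0.6, 2.1]
gripper_width: 56.0
gripper_force: 30.0
```

move_arm(
  plan=[
    {"x": 0, "y": 0, "z": 0, "rx": 0, "ry": 0, "rz": 0},
    {"x": 0, "y": 0, "z": 0, "rx": 0, "ry": 0, "rz": 0},
    {"x": 0, "y": 0, "z": 0, "rx": 0, "ry": 0, "rz": 0},
    {"x": 0, "y": 0, "z": 0, "rx": 0, "ry": 0, "rz": 0},
    {"x": 0, "y": 0, "z": 0, "rx": 0, "ry": 0, "rz": 0},
    {"x": 0, "y": 0, "z": -10, "rx": 0, "ry": 0, "rz": 0},
    {"x": 0, "y": 0, "z": -30, "rx": 0, "ry": 0, "rz": 0},
    {"x": 0, "y": 0, "z": -45, "rx": 0, "ry": 0, "rz": 0},
    {"x": 0, "y": 0, "z": -48, "rx": 0, "ry": 0, "rz": 0},
    {"x": 0, "y": 0, "z": -48, "rx": 0, "ry": 0, "rz": 0},
  ],
  grip=1,
)

```text
time_s: 26.25
ee_pos: [480.3, -319.9, 275.1]
ee_rot: [180.0, 0.0, 83.5]
force: [1.0, -0.4, 0.6]
gripper_width: 91.1
gripper_force: 0.0
```

move_arm(
  plan=[
    {"x": 0, "y": 0, "z": -30, "rx": 0, "ry": 0, "rz": 0},
    {"x": -30, "y": 0, "z": -20, "rx": 0, "ry": 0, "rz": 0},
    {"x": -30, "y": 0, "z": 0, "rx": 0, "ry": 0, "rz": 0},
    {"x": -30, "y": 0, "z": 0, "rx": 0, "ry": 0, "rz": 0},
    {"x": 0, "y": 0, "z": 0, "rx": 0, "ry": 0, "rz": 0},
    {"x": 0, "y": 0, "z": 0, "rx": 0, "ry": 0, "rz": 0},
  ],
)

```text
time_s: 26.85
ee_pos: [470.1, -409.5, 322.6]
ee_rot: [-180.0, -0.0, 83.4]
force: [-0.0, -0.0, 0.5]
gripper_width: 91.1
gripper_force: 0.0
```

```bash
python3 look.py w6.png box,crate; python3 -c "
from h import *
go(425,323,330,99)"
```

```text
wrist box 0.82 [275. 118. 103. 135.] zt 82 rect [ 480. -322.] [180. 141.] 82.6
wrist crate 0.9 [276. 113.  45. 130.] zt 131 rect [ 480. -321.] [150.  55.] 83.7
wrist crate 0.9 [116.  84. 118. 163.] zt 71 rect [ 250. -241.] [212.  82.] 57.6
t 27.0 pose [ 470.5 -408.5  322.9] [180.   -0.   83.5] tool dx 480.9 dy -23.9 dz 72.9 rz 0.000
t 27.0 pose [ 470.5 -408.5  322.9] [180.   -0.   83.5] tool dx 721.7 dy -127.8 dz -7.1 rz -0.270
```

View pics/w6.png

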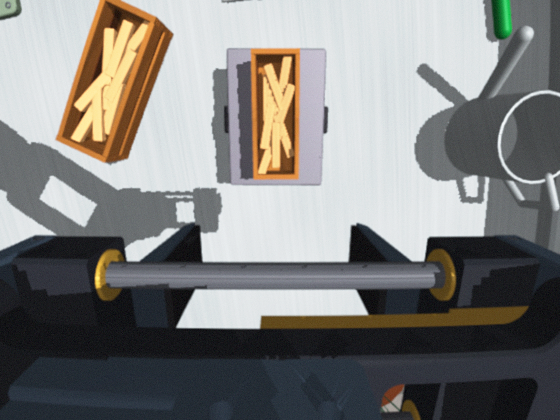

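The crate at (275,113) sits centred and square on the lid at (275,117). Now back to the tray.

move_arm(
  plan=[
    {"x": 30, "y": -5, "z": 0, "rx": 0, "ry": 0, "rz": 0},
    {"x": 48, "y": -9, "z": 0, "rx": 0, "ry": 0, "rz": 0},
    {"x": 48, "y": -9, "z": 0, "rx": 0, "ry": 0, "rz": 0},
    {"x": 48, "y": -9, "z": 0, "rx": 0, "ry": 0, "rz": 0},
    {"x": 48, "y": -9, "z": 0, "rx": 0, "ry": 0, "rz": 0},
    {"x": 48, "y": -9, "z": 0, "rx": 0, "ry": 0, "rz": 0},
    {"x": 48, "y": -9, "z": 0, "rx": 0, "ry": 0, "rz": 0},
    {"x": 48, "y": -9, "z": 0, "rx": 0, "ry": 0, "rz": 0},
    {"x": 48, "y": -9, "z": 0, "rx": 0, "ry": 0, "rz": 0},
    {"x": 48, "y": -9, "z": 0, "rx": 0, "ry": 0, "rz": 0},
  ],
)

```text
time_s: 28.0
ee_pos: [436.3, 61.8, 323.0]
ee_rot: [179.9, -0.0, 83.5]
force: [0.2, 0.5, -0.9]
gripper_width: 91.2
gripper_force: 0.0
```

move_arm(
  plan=[
    {"x": 48, "y": -8, "z": 0, "rx": 0, "ry": 0, "rz": 0},
    {"x": 48, "y": -8, "z": 0, "rx": 0, "ry": 0, "rz": 0},
    {"x": 48, "y": -8, "z": 0, "rx": 0, "ry": 0, "rz": -0.07},
    {"x": 20, "y": -2, "z": 0, "rx": 0, "ry": 0, "rz": -0.1},
    {"x": 0, "y": 0, "z": 0, "rx": 0, "ry": 0, "rz": -0.1},
    {"x": 0, "y": 0, "z": 0, "rx": 0, "ry": 0, "rz": 0},
    {"x": 0, "y": 0, "z": 0, "rx": 0, "ry": 0, "rz": 0},
  ],
)

```text
time_s: 28.7
ee_pos: [428.4, 225.3, 322.7]
ee_rot: [180.0, 0.0, 98.9]
force: [0.6, 0.5, 0.0]
gripper_width: 91.0
gripper_force: 0.0
```

```bash
python3 look.py w7.png planter,pail; python3 -c "
from h import *
go(426,323,88)"
```

```text
wrist planter 0.95 [285. 108.  52.  52.] zt 129 rect [425. 324.] [61. 62.] 8.9
wrist pail 0.7 [402. 134.  97. 105.] zt 175 rect [579. 322.] [17. 64.] 8.9
t 28.9 pose [428.8 224.7 322.7] [180.   -0.   98.8] tool dx -162.0 dy 47.9 dz 72.7 rz 0.000
t 28.9 pose [428.8 224.7 322.7] [180.   -0.   98.8] tool dx 97.5 dy 12.3 dz 234.7 rz 0.000
```

move_arm(
  plan=[
    {"x": 33, "y": 4, "z": 0, "rx": 0, "ry": 0, "rz": 0},
    {"x": 33, "y": 4, "z": 25, "rx": 0, "ry": 0, "rz": 0},
    {"x": 32, "y": 4, "z": 35, "rx": 0, "ry": 0, "rz": 0},
    {"x": 0, "y": 0, "z": 45, "rx": 0, "ry": 0, "rz": 0},
    {"x": 0, "y": 0, "z": 40, "rx": 0, "ry": 0, "rz": 0},
    {"x": 0, "y": 0, "z": 30, "rx": 0, "ry": 0, "rz": 0},
    {"x": 0, "y": 0, "z": 30, "rx": 0, "ry": 0, "rz": 0},
    {"x": 0, "y": 0, "z": 20, "rx": 0, "ry": 0, "rz": 0},
    {"x": 0, "y": 0, "z": 9, "rx": 0, "ry": 0, "rz": 0},
    {"x": 0, "y": 0, "z": 0, "rx": 0, "ry": 0, "rz": 0},
  ],
)

```text
time_s: 29.85
ee_pos: [425.3, 323.1, 87.6]
ee_rot: [-179.9, 0.1, 98.9]
force: [-0.3, 0.3, 0.3]
gripper_width: 91.3
gripper_force: 0.0
```

move_arm(
  plan=[
    {"x": 0, "y": 0, "z": 0, "rx": 0, "ry": 0, "rz": 0},
    {"x": 0, "y": 0, "z": 0, "rx": 0, "ry": 0, "rz": 0},
    {"x": 0, "y": 0, "z": 0, "rx": 0, "ry": 0, "rz": 0},
    {"x": 0, "y": 0, "z": 0, "rx": 0, "ry": 0, "rz": 0},
    {"x": 0, "y": 0, "z": 0, "rx": 0, "ry": 0, "rz": 0},
    {"x": 0, "y": 0, "z": 0, "rx": 0, "ry": 0, "rz": 0},
    {"x": 0, "y": 0, "z": 0, "rx": 0, "ry": 0, "rz": 0},
  ],
  grip=0,
)

```text
time_s: 30.55
ee_pos: [425.8, 324.1, 89.2]
ee_rot: [179.9, -0.0, 98.9]
force: [-0.8, -0.2, 5.6]
gripper_width: 63.7
gripper_force: 30.0
```

move_arm(
  plan=[
    {"x": 0, "y": 0, "z": -2, "rx": 0, "ry": 0, "rz": 0},
    {"x": 0, "y": 0, "z": -5, "rx": 0, "ry": 0, "rz": 0},
    {"x": 0, "y": 0, "z": -13, "rx": 0, "ry": 0, "rz": 0},
    {"x": 0, "y": 0, "z": -25, "rx": 0, "ry": 0, "rz": 0},
    {"x": 0, "y": 0, "z": -20, "rx": 0, "ry": 0, "rz": 0},
    {"x": 0, "y": 0, "z": -5, "rx": 0, "ry": 0, "rz": 0},
    {"x": 0, "y": 0, "z": 0, "rx": 0, "ry": 0, "rz": 0},
    {"x": 0, "y": 0, "z": 0, "rx": 0, "ry": 0, "rz": 0},
  ],
)

```text
time_s: 31.35
ee_pos: [424.8, 323.2, 157.1]
ee_rot: [-179.9, 0.1, 98.9]
force: [-0.7, -0.5, -3.8]
gripper_width: 63.5
gripper_force: 30.0
```

```bash
python3 -c "
from h import *
go(496.5,-42,94)
print(state()['gripper_width'])"
```

```text
t 31.4 pose [424.8 323.2 157.1] [-1.799e+02  1.000e-01  9.890e+01] tool dx -371.9 dy 14.1 dz 63.1 rz 0.000
63.47011251941052
```

move_arm(
  plan=[
    {"x": -15, "y": 0, "z": 0, "rx": 0, "ry": 0, "rz": 0},
    {"x": -30, "y": 1, "z": 0, "rx": 0, "ry": 0, "rz": 0},
    {"x": -45, "y": 2, "z": 0, "rx": 0, "ry": 0, "rz": 0},
    {"x": -49, "y": 2, "z": 0, "rx": 0, "ry": 0, "rz": 0},
    {"x": -49, "y": 2, "z": 0, "rx": 0, "ry": 0, "rz": 0},
    {"x": -49, "y": 2, "z": 0, "rx": 0, "ry": 0, "rz": 0},
    {"x": -49, "y": 2, "z": 0, "rx": 0, "ry": 0, "rz": 0},
    {"x": -45, "y": 2, "z": 0, "rx": 0, "ry": 0, "rz": 0},
    {"x": -28, "y": 0, "z": 0, "rx": 0, "ry": 0, "rz": 0},
    {"x": -12, "y": 0, "z": 0, "rx": 0, "ry": 0, "rz": 0},
  ],
)

```text
time_s: 32.35
ee_pos: [495.2, -43.9, 157.5]
ee_rot: [-179.9, 0.0, 98.7]
force: [-0.1, 0.5, -4.2]
gripper_width: 63.2
gripper_force: 30.0
```

move_arm(
  plan=[
    {"x": 0, "y": 0, "z": 10, "rx": 0, "ry": 0, "rz": 0},
    {"x": 0, "y": 0, "z": 20, "rx": 0, "ry": 0, "rz": 0},
    {"x": 0, "y": 0, "z": 15, "rx": 0, "ry": 0, "rz": 0},
    {"x": 0, "y": 0, "z": 8, "rx": 0, "ry": 0, "rz": 0},
    {"x": 0, "y": 0, "z": 4, "rx": 0, "ry": 0, "rz": 0},
    {"x": 0, "y": 0, "z": 0, "rx": 0, "ry": 0, "rz": 0},
    {"x": 0, "y": 0, "z": 0, "rx": 0, "ry": 0, "rz": 0},
    {"x": 0, "y": 0, "z": 0, "rx": 0, "ry": 0, "rz": 0},
  ],
)

```text
time_s: 33.15
ee_pos: [496.6, -40.5, 102.1]
ee_rot: [179.9, 0.0, 99.0]
force: [0.6, 0.1, -3.9]
gripper_width: 63.8
gripper_force: 30.0
```

```bash
python3 -c "
from h import *
go(496.5,-42,94)
print(state()['force'])"
```

```text
t 33.1 pose [496.6 -40.5 102.1] [179.9   0.   99. ] tool dx -1.4 dy -0.3 dz 8.1 rz 0.000
[ 0.56911294  0.13256349 -3.93798593]
```

move_arm(
  plan=[
    {"x": -1, "y": 0, "z": 3, "rx": 0, "ry": 0, "rz": 0},
    {"x": 0, "y": 0, "z": 2, "rx": 0, "ry": 0, "rz": 0},
    {"x": 0, "y": 0, "z": 1, "rx": 0, "ry": 0, "rz": 0},
    {"x": 0, "y": 0, "z": 1, "rx": 0, "ry": 0, "rz": 0},
    {"x": 0, "y": 0, "z": 0, "rx": 0, "ry": 0, "rz": 0},
    {"x": 0, "y": 0, "z": 0, "rx": 0, "ry": 0, "rz": 0},
  ],
)

```text
time_s: 33.75
ee_pos: [496.1, -41.8, 95.3]
ee_rot: [180.0, 0.0, 98.9]
force: [-3.1, -0.1, 6.4]
gripper_width: 63.5
gripper_force: 30.0
```

Contact. I'll release, rise, and go to the pail at (579.5,322.5).

move_arm(
  plan=[
    {"x": 0, "y": 0, "z": 0, "rx": 0, "ry": 0, "rz": 0},
    {"x": 0, "y": 0, "z": 0, "rx": 0, "ry": 0, "rz": 0},
    {"x": 0, "y": 0, "z": 0, "rx": 0, "ry": 0, "rz": 0},
    {"x": 0, "y": 0, "z": 0, "rx": 0, "ry": 0, "rz": 0},
    {"x": 0, "y": 0, "z": -10, "rx": 0, "ry": 0, "rz": 0},
    {"x": 0, "y": 0, "z": -25, "rx": 0, "ry": 0, "rz": 0},
    {"x": 0, "y": 0, "z": -40, "rx": 0, "ry": 0, "rz": 0},
    {"x": 0, "y": 0, "z": -40, "rx": 0, "ry": 0, "rz": 0},
    {"x": 0, "y": 0, "z": -40, "rx": 0, "ry": 0, "rz": 0},
    {"x": 0, "y": 0, "z": 0, "rx": 0, "ry": 0, "rz": 0},
  ],
  grip=1,
)

```text
time_s: 34.75
ee_pos: [499.4, -42.0, 256.0]
ee_rot: [179.3, 0.2, 98.9]
force: [-0.4, 0.5, -0.3]
gripper_width: 91.3
gripper_force: 0.0
```

```bash
python3 -c "
from h import *
go(579.5,322.5,147)"
```

```text
t 34.8 pose [499.4 -42.  256. ] [179.3   0.2  98.9] tool dx 347.6 dy 135.7 dz 109.0 rz 0.000
```

move_arm(
  plan=[
    {"x": 25, "y": 10, "z": 0, "rx": 0, "ry": 0, "rz": 0},
    {"x": 42, "y": 17, "z": 0, "rx": 0, "ry": 0, "rz": 0},
    {"x": 45, "y": 18, "z": 0, "rx": 0, "ry": 0, "rz": 0},
    {"x": 45, "y": 18, "z": 0, "rx": 0, "ry": 0, "rz": 0},
    {"x": 45, "y": 18, "z": 0, "rx": 0, "ry": 0, "rz": 0},
    {"x": 45, "y": 18, "z": 0, "rx": 0, "ry": 0, "rz": 0},
    {"x": 45, "y": 18, "z": 0, "rx": 0, "ry": 0, "rz": 0},
    {"x": 38, "y": 15, "z": 0, "rx": 0, "ry": 0, "rz": 0},
    {"x": 17, "y": 6, "z": 0, "rx": 0, "ry": 0, "rz": 0},
    {"x": 0, "y": 0, "z": 0, "rx": 0, "ry": 0, "rz": 0},
  ],
)

```text
time_s: 35.75
ee_pos: [578.3, 325.2, 248.0]
ee_rot: [-179.9, -0.0, 99.1]
force: [-0.3, -0.4, 0.0]
gripper_width: 91.3
gripper_force: 0.0
```

move_arm(
  plan=[
    {"x": 0, "y": 0, "z": 30, "rx": 0, "ry": 0, "rz": 0},
    {"x": 0, "y": 0, "z": 20, "rx": 0, "ry": 0, "rz": 0},
    {"x": 0, "y": 0, "z": 0, "rx": 0, "ry": 0, "rz": 0},
  ],
)

```text
time_s: 36.05
ee_pos: [576.6, 320.4, 196.1]
ee_rot: [-179.6, 0.2, 98.9]
force: [-0.5, -0.6, -0.3]
gripper_width: 91.3
gripper_force: 0.0
```

```bash
python3 -c "
from h import *
go(579.5,322.5,147)"
```

```text
t 36.0 pose [576.6 320.4 196.1] [-179.6    0.2   98.9] tool dx 1.6 dy 3.2 dz 49.1 rz 0.000
```

move_arm(
  plan=[
    {"x": 0, "y": 1, "z": 20, "rx": 0, "ry": 0, "rz": 0},
    {"x": 0, "y": 0, "z": 18, "rx": 0, "ry": 0, "rz": 0},
    {"x": 0, "y": 0, "z": 11, "rx": 0, "ry": 0, "rz": 0},
    {"x": 0, "y": 0, "z": 0, "rx": 0, "ry": 0, "rz": 0},
    {"x": 0, "y": 0, "z": 0, "rx": 0, "ry": 0, "rz": 0},
  ],
)

```text
time_s: 36.55
ee_pos: [580.1, 322.7, 151.5]
ee_rot: [179.9, -0.0, 98.9]
force: [0.4, 0.8, -0.6]
gripper_width: 91.2
gripper_force: 0.0
```

move_arm(
  plan=[
    {"x": 0, "y": 0, "z": 0, "rx": 0, "ry": 0, "rz": 0},
    {"x": 0, "y": 0, "z": 0, "rx": 0, "ry": 0, "rz": 0},
    {"x": 0, "y": 0, "z": 0, "rx": 0, "ry": 0, "rz": 0},
    {"x": 0, "y": 0, "z": 0, "rx": 0, "ry": 0, "rz": 0},
    {"x": 0, "y": 0, "z": 0, "rx": 0, "ry": 0, "rz": 0},
    {"x": 0, "y": 0, "z": 0, "rx": 0, "ry": 0, "rz": 0},
    {"x": 0, "y": 0, "z": 0, "rx": 0, "ry": 0, "rz": 0},
    {"x": 0, "y": 0, "z": 0, "rx": 0, "ry": 0, "rz": 0},
    {"x": 0, "y": 0, "z": 0, "rx": 0, "ry": 0, "rz": 0},
    {"x": 0, "y": 0, "z": 0, "rx": 0, "ry": 0, "rz": 0},
  ],
  grip=0,
  squeeze=25,
)

```text
time_s: 37.55
ee_pos: [579.6, 322.7, 150.4]
ee_rot: [-180.0, 0.0, 98.9]
force: [-0.3, -0.5, -1.2]
gripper_width: 15.9
gripper_force: 25.0
```

```bash
python3 -c "
from h import *
go(500,68.5,153.5)
print(state()['gripper_width'],state()['gripper_force'])"
```

```text
t 37.5 pose [579.6 322.7 150.4] [-180.     0.    98.9] tool dx -238.8 dy -118.1 dz -3.1 rz 0.000
15.85101891395681 24.999655187129974
```

move_arm(
  plan=[
    {"x": 0, "y": 0, "z": -3, "rx": 0, "ry": 0, "rz": 0},
    {"x": 0, "y": 0, "z": -7, "rx": 0, "ry": 0, "rz": 0},
    {"x": 0, "y": 0, "z": -15, "rx": 0, "ry": 0, "rz": 0},
    {"x": 0, "y": 0, "z": -20, "rx": 0, "ry": 0, "rz": 0},
    {"x": 0, "y": 0, "z": -15, "rx": 0, "ry": 0, "rz": 0},
    {"x": 0, "y": 0, "z": 0, "rx": 0, "ry": 0, "rz": 0},
    {"x": 0, "y": 0, "z": 0, "rx": 0, "ry": 0, "rz": 0},
  ],
)

```text
time_s: 38.25
ee_pos: [579.4, 322.7, 210.4]
ee_rot: [-180.0, 0.0, 98.9]
force: [-0.3, 0.1, -2.3]
gripper_width: 16.3
gripper_force: 25.0
```

move_arm(
  plan=[
    {"x": -10, "y": -5, "z": 0, "rx": 0, "ry": 0, "rz": 0},
    {"x": -20, "y": -10, "z": 0, "rx": 0, "ry": 0, "rz": 0},
    {"x": -29, "y": -14, "z": 0, "rx": 0, "ry": 0, "rz": 0},
    {"x": -35, "y": -17, "z": 0, "rx": 0, "ry": 0, "rz": 0},
    {"x": -35, "y": -17, "z": 0, "rx": 0, "ry": 0, "rz": 0},
    {"x": -35, "y": -17, "z": 0, "rx": 0, "ry": 0, "rz": 0},
    {"x": -30, "y": -16, "z": 0, "rx": 0, "ry": 0, "rz": 0},
    {"x": -26, "y": -13, "z": 0, "rx": 0, "ry": 0, "rz": 0},
    {"x": -14, "y": -7, "z": 0, "rx": 0, "ry": 0, "rz": 0},
    {"x": -5, "y": -2, "z": 0, "rx": 0, "ry": 0, "rz": 0},
  ],
)

```text
time_s: 39.25
ee_pos: [499.1, 66.9, 210.0]
ee_rot: [-179.9, 0.0, 98.8]
force: [-0.3, 0.1, -2.0]
gripper_width: 15.9
gripper_force: 25.0
```

move_arm(
  plan=[
    {"x": 0, "y": 0, "z": 10, "rx": 0, "ry": 0, "rz": 0},
    {"x": 0, "y": 0, "z": 15, "rx": 0, "ry": 0, "rz": 0},
    {"x": 0, "y": 0, "z": 10, "rx": 0, "ry": 0, "rz": 0},
    {"x": 0, "y": 0, "z": 6, "rx": 0, "ry": 0, "rz": 0},
    {"x": 0, "y": 0, "z": 3, "rx": 0, "ry": 0, "rz": 0},
    {"x": 0, "y": 0, "z": 0, "rx": 0, "ry": 0, "rz": 0},
    {"x": 0, "y": 0, "z": 0, "rx": 0, "ry": 0, "rz": 0},
    {"x": 0, "y": 0, "z": 0, "rx": 0, "ry": 0, "rz": 0},
  ],
)

```text
time_s: 40.05
ee_pos: [500.5, 68.4, 166.9]
ee_rot: [179.9, 0.0, 98.9]
force: [0.4, 0.2, -2.5]
gripper_width: 16.0
gripper_force: 25.0
```

```bash
python3 -c "
from h import *
go(500,68.5,156)
print(state()['force'])"
```

```text
t 40.0 pose [500.5  68.4 166.9] [179.9   0.   98.9] tool dx 0.2 dy -0.5 dz 10.9 rz 0.000
[ 0.43535415  0.16860819 -2.45996244]
```

move_arm(
  plan=[
    {"x": 0, "y": 0, "z": 4, "rx": 0, "ry": 0, "rz": 0},
    {"x": 0, "y": 0, "z": 3, "rx": 0, "ry": 0, "rz": 0},
    {"x": 0, "y": 0, "z": 2, "rx": 0, "ry": 0, "rz": 0},
    {"x": 0, "y": 0, "z": 1, "rx": 0, "ry": 0, "rz": 0},
    {"x": 0, "y": 0, "z": 1, "rx": 0, "ry": 0, "rz": 0},
    {"x": 0, "y": 0, "z": 0, "rx": 0, "ry": 0, "rz": 0},
    {"x": 0, "y": 0, "z": 0, "rx": 0, "ry": 0, "rz": 0},
  ],
)

```text
time_s: 40.75
ee_pos: [500.1, 68.3, 156.3]
ee_rot: [180.0, 0.0, 98.9]
force: [-3.0, -0.4, 6.2]
gripper_width: 15.6
gripper_force: 25.0
```

Contact. I'll release, rise and back off for a check.

move_arm(
  plan=[
    {"x": 0, "y": 0, "z": 0, "rx": 0, "ry": 0, "rz": 0},
    {"x": 0, "y": 0, "z": 0, "rx": 0, "ry": 0, "rz": 0},
    {"x": 0, "y": 0, "z": 0, "rx": 0, "ry": 0, "rz": 0},
    {"x": 0, "y": 0, "z": 0, "rx": 0, "ry": 0, "rz": 0},
    {"x": 0, "y": 0, "z": 0, "rx": 0, "ry": 0, "rz": 0},
    {"x": 0, "y": 0, "z": -5, "rx": 0, "ry": 0, "rz": 0},
    {"x": 0, "y": 0, "z": -20, "rx": 0, "ry": 0, "rz": 0},
    {"x": 0, "y": 0, "z": -40, "rx": 0, "ry": 0, "rz": 0},
    {"x": 0, "y": 0, "z": -45, "rx": 0, "ry": 0, "rz": 0},
    {"x": 0, "y": 0, "z": -45, "rx": 0, "ry": 0, "rz": 0},
  ],
  grip=1,
)

```text
time_s: 41.75
ee_pos: [499.8, 68.3, 312.4]
ee_rot: [180.0, 0.0, 98.9]
force: [1.4, 0.8, -0.4]
gripper_width: 90.5
gripper_force: 0.0
```

move_arm(
  plan=[
    {"x": -30, "y": -15, "z": -30, "rx": 0, "ry": 0, "rz": 0},
    {"x": -35, "y": -15, "z": -15, "rx": 0, "ry": 0, "rz": 0},
    {"x": -35, "y": -15, "z": 0, "rx": 0, "ry": 0, "rz": 0},
    {"x": -35, "y": -15, "z": 0, "rx": 0, "ry": 0, "rz": 0},
    {"x": 0, "y": 0, "z": 0, "rx": 0, "ry": 0, "rz": 0},
    {"x": 0, "y": 0, "z": 0, "rx": 0, "ry": 0, "rz": 0},
    {"x": 0, "y": 0, "z": 0, "rx": 0, "ry": 0, "rz": 0},
  ],
)

```text
time_s: 42.45
ee_pos: [462.0, -73.7, 355.5]
ee_rot: [180.0, -0.0, 99.0]
force: [-0.4, 0.1, -1.3]
gripper_width: 91.6
gripper_force: 0.0
```

```bash
python3 look.py w8.png planter,pail,bottle,clip,planter_mat,pail_mat; python3 -c "
from h import *
f=cam('scene');save(f,'s8.png')
f=cam('top')
for l in ['crate','box']:
  for m in masks_of('top',l):
    P=cloud(f,m['pixels']); zt=np.percentile(P[:,2],95); T=P[P[:,2]>zt-8]; r=cv2.minAreaRect(T[:,:2].astype(np.float32)); print(l,m['p'],zt,r)
a=cv2.imread('pics/w8.png');b=cv2.imread('pics/s8.png');cv2.imwrite('pics/c8.png',cv2.resize(np.hstack([a,b]),(800,300)))
"
```

```text
wrist planter 0.68 [303. 166.  49.  45.] zt 135 rect [495. -42.] [61. 63.] 5.2
wrist pail 0.81 [325.  81.  90. 112.] zt 181 rect [500.  67.] [17. 64.] 8.6
wrist bottle 0.77 [418.  64.  43.  30.] zt 97 rect [648. 131.] [18. 17.] 0.3
wrist clip 0.79 [365. 218.  31.  18.] zt 32 rect [ 631. -124.] [16. 48.] 82.3
wrist planter_mat 0.73 [295. 155.  48.  42.] zt 13 rect [482. -29.] [87. 51.] 46.6
wrist pail_mat 0.76 [305. 118.  60.  30.] zt 12 rect [494.  18.] [ 26. 108.] 75.2
t 42.8 pose [462.  -73.8 355.3] [-180.   -0.   99.] tool dx 137.9 dy 61.3 dz 105.3 rz 0.000
crate 0.93 51.44022900140821 ((663.3506469726562, 524.256591796875), (57.60325622558594, 147.417724609375), 53.46839141845703)
crate 0.84 132.26407011892593 ((455.94256591796875, -240.094970703125), (110.05681610107422, 323.8669128417969), 18.15760040283203)
crate 0.79 72.77248524190517 ((211.09915161132812, -326.9609069824219), (34.635902404785156, 78.88221740722656), 89.8825912475586)
box 0.63 84.5355980610711 ((474.3091125488281, -264.3973693847656), (156.0397491455078, 308.4266357421875), 5.998728275299072)
```

View pics/c8.png

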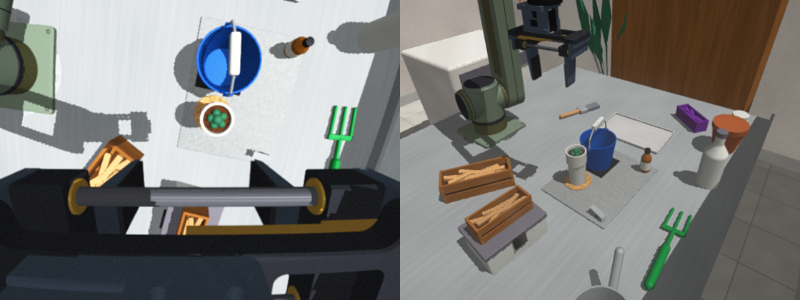

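The pail at (598,150) and planter at (577,165) stand upright on their mats and the crate (500,215) is on the lid. The bottle and clip haven't moved, and the gripper is clear of everything.

```bash
python3 -c "
from workcell import *
print(job_done())"
```

```text
the job is handed in; nothing more can be done
None
```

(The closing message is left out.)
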